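# Make up a filter unit on the free manifold station

## Robot

A 6-joint arm with a two-finger parallel gripper is mounted at the origin on the work surface. World frame = base frame: x ahead of the robot, y to its left, z up, the work surface at z = 0. Lengths are in mm, angles in rad, forces in N, time in s.
With the tool pointing down it reaches from about 300 to 1000 mm from the base axis. Payload 5.1 kg.
Tool frame: the origin (TCP) lies at the very end of the fingers, on their centre line; the grasp point (between the pads) lies 19 mm behind it (env.grip_depth is the distance from the TCP to the grasp point, in mm); z points along the fingers, y is the line along which they close (so a half turn about z gives the same grasp; the last joint's range is limited). The gripper opens to 95 mm and grips with 3 to 60 N. Pads are 20 mm wide; open, the fingers measure 119 mm over their backs; the gripper's body (75 mm by 180 mm) begins 59 mm behind the grasp point.
Start: joints at [1.145, 0.124, 1.65, -0, 1.367, -0.083], TCP at [218.502, 612.161, 214.656] pointing down, gripper open.
Joint ranges: [-2.61, 2.61], [-1.02, 2.33], [0.03, 2.71], [-1.35, 4.49], [0.32, 2.68], [-2.91, 2.91]. Speed limits (rad/s): [2.57, 2.57, 3.14, 3.14, 3.14, 3.14].

## Interface

Orientations are given as a 3x3 rotation matrix whose columns are the frame's x, y, z axes.
In Python, from bench import env, cams, models gives the robot as it stands.
- The arm moves only by the tool arm_command, never from a script. Its argument "rows" is a list of rows, each a list of 6 numbers: the shift along the world's x, y, z in cm, then the turn, a rotation vector about the world's x, y, z in degrees. In form: [[x, y, z, ax, ay, az], ...]. A call has exactly 5 rows; each row is the pose to reach, as a shift and turn from the pose commanded when the call began; what a row does not reach only later rows make up. A row lasts 1/10 s, in which the tool goes at most 50 mm and 8.59 degrees, less where a joint would pass 70% of its speed; a pose out of reach is approached as far as the arm can. A call with a gripper value outside its range is refused whole. "claw" is the closure, from 0 (fully open) to 1 (shut), set as the call begins (left out, the last holds). The fingers move at their own pace and stop on an object; the grip force is fixed at half the most. Time passes only in rows, so rows that repeat a pose let the fingers close, or fill a call up. It gives the time, the measured TCP pose, the force, the opening and the grip force at its end, in the units of the state.
- env.sense(): the state, without advancing time (a new reading comes with each control period).
- cams.get_image(name): name is "scene" or "top" or "wrist"; returns a dict with "color" (400x640x3 uint8, blue, green, red), "vertical_fov" (degrees; the focal length in pixels is half the picture's height over the tangent of half this angle, whatever the lens; pixels are square), "cx", "cy" (the principal point, pixels), "k1" (the pictures are not rectified: a ray, as slopes to the right and down, at radius r is drawn at 1 + k1 r^2 times it, then the intrinsics apply), "R" (3x3) and "t" (3): a world point X has camera coordinates R X + t. Camera axes: x right, y down, z forward; pixel columns grow to the right and rows downward; lengths in mm; the calibration is good to about 2 mm. A picture is of the moment at which its call begins. There is no depth.
- env.job_done(): hands the job in; it is judged then, once.
Trained networks look in the newest picture that a camera, given by its name, has taken for a name from the list of things; names that differ only in an ending like _2 or _b are one class to them, and where a whole thing is asked for, a point or a joint stands for the part that bears it (a point fixed in the world has none). Each returns a list of dicts, best first, with "score" (0 to 1); they miss things now and then, are a little off and sometimes report something else, mostly with a low value. They report only what shows in the picture. A call takes as long as a camera call. They do not tell look-alikes from the thing itself.
- models.boxes_of(target, camera): "rect" ([centre column, centre row, width, height] in pixels, round what is visible of it).
- models.place_of(target, camera): "pixel" ([column, row] in pixels: a listed point, or the origin of a listed thing).
The state is a dict: "time": time; "joints": joint angles; "joint_vel": joint speeds; "joint_efforts": joint torques, N m; "ee_pos": TCP position; "orientation": TCP orientation; "force": force on the tool from outside, world axes, zero at the start; "wrist_torque": the same for the moment, N m; "width": finger opening in mm; "grasp_force": force on a finger pad.
Only numpy, scipy, OpenCV 4.12 (cv2) and the standard library are available. Lean on these libraries where they do the work, as an engineer would, in place of code of your own. Each camera call takes 0.05 s, during which the arm holds its last target. There are 200 camera calls.

## Task

Make up the second filter unit on the free station of the vacuum manifold, ready for the blank rinse (no membrane yet), building it in place from the bottom up: seat the holder base with its stopper fully home in the open collar, lay the support screen in the holder with its holes up, stand the funnel on the screen, and close the funnel with its lid. Every part must sit upright and fully seated on the one below; set parts down rather than dropping them, and leave the finished unit on the other station and the other things on the bench undisturbed.

Things in the scene. Friction and masses are not known exactly. Their poses are not given: they have to be found in the camera images.
- holder_mid (a point): Holder base, loose, upright, 51 mm high: steel head (50 mm dia, 26 mm high) with an open bowl in its top (42 mm wide, 12 deep; from above a ring round a hollow with a dark drain hole), on a tapered grey stopper (25 mm long, 38 mm dia at the head, 29 at its foot). The point: on the axis, mid-height of the steel head, 38 mm above its bottom, 13 below its top. Local z up. 0.26 kg.
- screen_mid (a point): Support screen, loose: flat steel disc 54 mm dia, 7 mm thick, grey face with small holes on top, tapered spigot below (6 mm deep, 39 mm dia, 31 at its foot) on which it lies, disc 6 to 13 mm above the bench. The point: on the axis, mid-thickness of the disc. Local z up. Spigot drops into the holder's bowl; disc rests on the head's top edge, overhanging 2 mm all round. 0.09 kg.
- funnel_mid (a point): Funnel, loose, upright: open straight steel tube, 60 mm outer, 54 inner dia, 84 mm high in all, with a flared skirt at its foot (70 mm wide, 6 mm high; inside 64 mm at the mouth, 57 at the root). The point: on the axis, half-way up, 42 mm above its bottom. The skirt goes over the screen's rim; a ledge inside, 6 mm above the bottom, rests on the screen's top. Local z up. 0.28 kg.
- lid_mid (a point): Funnel lid, loose, 33 mm high: steel disc 68 mm dia, 4 mm thick; black knob on top (20 mm dia, 22 high); tapered plug below (7 mm deep, 50 mm dia, 41 at its foot) on which it lies. The point: on the axis, half-way up, 16.5 mm above its bottom; the knob spans 5.5 mm below it to 16.5 above. The plug drops into the funnel's mouth; the disc rests on its rim. Local z up. 0.15 kg.
- port (a point): Free station, fixed: steel collar, 46 mm dia, tapered hole (40 mm at the rim, 33 at its floor 26 mm down). The point: centre of its rim, 92 mm above the bench; z up. The holder's head rests on the rim when home. It may be either end of the manifold: a fixed steel tube 44 mm thick, axis 40 mm up, 320 mm long, through both stations (140 mm apart); black levers jut 48 mm towards the robot.
- made_up_mid (a point): Occupied station, fixed on the same manifold: a filter unit already made up, with funnel and black-knobbed lid, 70 mm wide. The point: on its axis, 60 mm above its collar's rim (152 mm above the bench); the knob's top is 242 mm above the bench. Leave it alone.
- bottle: Bystander, loose: a white sample bottle with a blue cap and paper label, 64 mm diameter, 160 mm high; origin at the centre of its underside.
- dishes: Bystander, loose: a pile of three small Petri dishes (one piece), 56 mm diameter, 39 mm high; origin at the centre of its underside.
- beaker: Bystander, loose: a pale glass beaker with forceps standing in it, 54 mm diameter, 75 mm high, the forceps to 127 mm; origin at the centre of its underside.
- tray: Bystander, loose: a flat sample tray with rows of yellow and clear wells, 200 x 105 mm and 11 mm high, long side along its x; origin at the centre of its underside.
Things that resemble listed ones, but are neither listed nor needed, are in the scene too. What is shaped like the part that bears funnel_mid but pink or purple is not meant. What is shaped like the part that bears holder_mid but green is not meant.

How it is judged:
By the outcome, as a careful person would: the job done as asked, in the order asked, and still so for the second after the job is handed in, with the robot touching nothing.
It also fails if it takes over 109 s, if anything falls off the work surface, if the arm or the gripper's body presses on something with over 40 N, if the wrist force passes 120 N, or if a joint passes its speed limit or range.

## Working session

There is one attempt and no reset: what is moved stays moved. The work goes in short steps, Python scripts to look and compute and a tool call to move; the robot and the scene stay as the last step left them, time stands still between calls to the robot, and variables do not carry over. Pictures are saved under pics/ and viewed, at most 17 in all, crops included, and the job is handed in when it is done.

Besides the shell and the picture viewer there is one more tool, called after "Emit:" by a JSON object that holds its "method" and its "body", one argument or row to a line. arm_command: Moves the arm, as the interface text tells. Its arguments: {"type":"object","properties":{"rows":{"type":"array","items":{"type":"array","items":{"type":"number"}}},"claw":{"type":"number"}},"required":["rows"]}

```bash
ls; mkdir -p pics
cat > h.py <<'E'
import numpy as np, cv2
from bench import env,cams,models
def K(im):
    h=im["color"].shape[0]; f=h/2/np.tan(np.radians(im["vertical_fov"])/2)
    return f
def ray(im,px):
    f=K(im); d=np.array([(px[0]-im["cx"])/f,(px[1]-im["cy"])/f])
    u=d.copy()
    for _ in range(20): u=d/(1+im["k1"]*(u@u))
    R=np.array(im["R"]);t=np.array(im["t"])
    return -R.T@t, R.T@np.array([u[0],u[1],1.])
def atz(im,px,z):
    c,d=ray(im,px); return c+d*(z-c[2])/d[2]
def proj(im,X):
    p=np.array(im["R"])@np.array(X,float)+np.array(im["t"]); u=p[:2]/p[2]
    return u*(1+im["k1"]*(u@u))*K(im)+[im["cx"],im["cy"]]
def tri(obs):
    A=np.zeros((3,3));b=np.zeros(3)
    for im,px in obs:
        c,d=ray(im,px);d/=np.linalg.norm(d);P=np.eye(3)-np.outer(d,d);A+=P;b+=P@c
    return np.linalg.solve(A,b)
E
python3 - <<'E'
from h import *
np.set_printoptions(precision=1,suppress=True)
Z=dict(holder_mid=38,screen_mid=9.5,funnel_mid=42,lid_mid=16.5,port=92,made_up_mid=152,bottle=0,dishes=0,beaker=0,tray=0)
for cam in ["scene","top","wrist"]:
    im=cams.get_image(cam); cv2.imwrite(f"pics/{cam}0.png",im["color"])
    c,_=ray(im,(320,200)); print(cam,c,im["vertical_fov"])
    for n,z in Z.items():
        for o in models.place_of(n,cam)[:4]:
            if o["score"]>.15: print(n,round(o["score"],2),np.array(o["pixel"]),atz(im,o["pixel"],z)[:2])
print(env.sense()["time"])
E
```

```text
pics
scene [1289.8  538.8 1082.4] 43.21165839868673
holder_mid 0.72 [241.2 194. ] [ 580.4 -309.4]
holder_mid 0.49 [263.1 177.8] [ 486.1 -308.3]
holder_mid 0.27 [314.4 254.1] [620.8   4.9]
screen_mid 0.76 [390.1 244.5] [442.1 132.8]
funnel_mid 0.89 [480.8 305.8] [493.1 432.1]
funnel_mid 0.66 [440.1 278.4] [482.5 309.1]
lid_mid 0.66 [320.1 201.7] [ 439.1 -120.3]
port 0.9 [314.6 253.3] [653.1  31.3]
port 0.67 [416.2 344. ] [713.2 368.1]
port 0.65 [205.1 162.7] [ 589.7 -448.3]
made_up_mid 0.89 [283.1 208.9] [628.5 -93.8]
bottle 0.74 [417.2 340.2] [649.2 348.7]
dishes 0.91 [354.5 222.7] [430.2   1.9]
dishes 0.68 [285.1 207.6] [ 512.5 -196.1]
beaker 0.66 [205.7 211.5] [ 676.3 -369.3]
tray 0.88 [206.2 162. ] [ 519.9 -539.9]
top [ 267.   -61.  1375.1] 47.68462196315562
holder_mid 0.75 [396.1 220.4] [ 498.  -299.9]
holder_mid 0.53 [396.8 193.2] [ 581.9 -305.7]
screen_mid 0.75 [253.5 242.5] [437.9 130.5]
funnel_mid 0.82 [206.8 267.3] [361.5 261.7]
funnel_mid 0.72 [151.1 224.3] [490.2 435.3]
funnel_mid 0.61 [192.  222.4] [495.3 311.9]
funnel_mid 0.39 [332.4 241.1] [ 436.5 -107.6]
lid_mid 0.93 [332.3 242. ] [ 437.  -108.2]
port 0.47 [286.9 166.3] [652.9  25.3]
made_up_mid 0.6 [331.2 166.7] [ 632.8 -103.3]
bottle 0.9 [185.7 171.8] [665.  352.1]
dishes 0.55 [297.1 245. ] [430.7  -1.4]
beaker 0.89 [411.  165.6] [ 680.4 -361.9]
tray 0.67 [472.1 212.5] [ 527.6 -545.4]
tray 0.24 [332.  242.1] [ 438.8 -107.9]
wrist [138.8 641.2 384.8] 60.659452788009204
1.65
```

View pics/scene0.png

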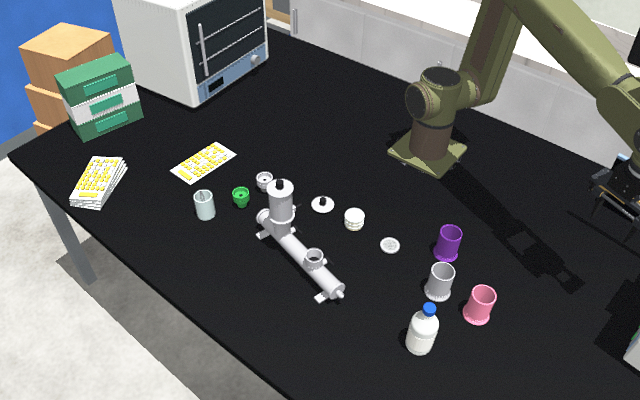

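View pics/top0.png

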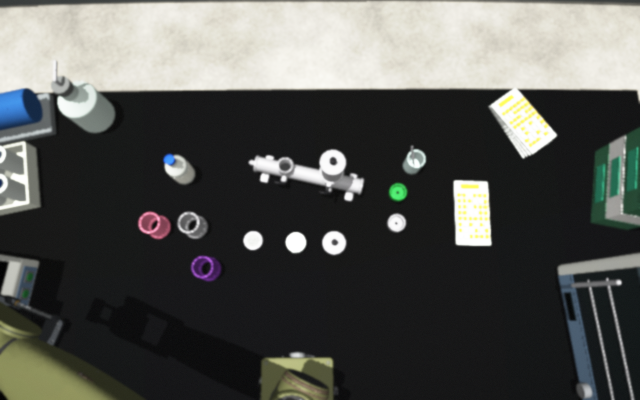

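Scene picture: the steel holder is at (264,180), with the green look-alike at (241,195). The steel funnel is at (440,280), with purple (448,243) and pink (481,303) look-alikes. The screen is at (390,245), the dishes at (354,220), the lid at (322,203), the free port at (314,257) and the made-up unit at (281,200).

The top view agrees: holder (397,222), funnel (192,224), screen (253,240), lid (334,242), port (287,166).

Run:
```python
from h import *
np.set_printoptions(precision=3,suppress=True)
s=env.sense();R=np.array(s["orientation"]);print(R,s["ee_pos"],s["force"],s["width"])
im=cams.get_image("wrist");c,d=ray(im,(im["cx"],im["cy"]))
print("cam in tool",R.T@(c-s["ee_pos"]),"axis in tool",R.T@d, "img right in tool",R.T@np.array(im["R"])[0])
A=cams.get_image("scene");B=cams.get_image("top")
for n,a,b in [("holder",(263.1,177.8),(396.1,220.4)),("screen",(390.1,244.5),(253.5,242.5)),("funnel",(440.1,278.4),(192,222.4)),("lid",(320.1,201.7),(332.3,242)),("port",(314.6,253.3),(286.9,166.3)),("made",(283.1,208.9),(331.2,166.7))]:
    print(n,tri([(A,a),(B,b)]))
cv2.imwrite("pics/c0.png",np.hstack([cv2.resize(A["color"][150:310,225:385],(400,400)),cv2.resize(A["color"][210:330,380:500],(400,400))]))
```

```text
[[-0.942  0.336  0.   ]
 [ 0.336  0.942  0.   ]
 [-0.     0.    -1.   ]] [218.519 612.174 214.682] [-0.444 -0.483 -0.396] 95.32772553842936
cam in tool [  84.797    0.549 -170.11 ] axis in tool [-0.297 -0.     0.955] img right in tool [-0.  1.  0.]
holder [ 495.874 -297.766   50.833]
screen [438.514 131.099   5.006]
funnel [492.554 310.237  53.602]
lid [ 439.615 -112.821   20.417]
port [652.362  27.6    89.146]
made [630.01  -99.11  151.346]
```

View pics/c0.png

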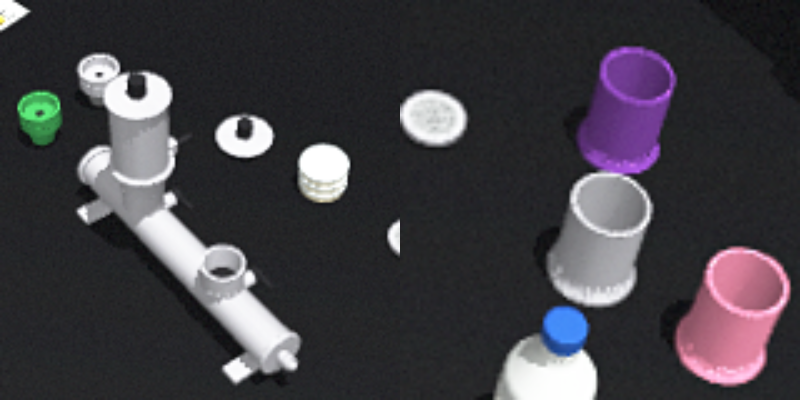

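The crops confirm the choices: the steel holder is at crop (98,72), not the green one at (40,115). The steel funnel is at (598,238), not the purple or pink one, and the open collar is at (222,262). I'll hover over the port first, turned so the fingers close across the manifold.

Emit:
{"method": "arm_command", "body": {
  "rows": [
    [2.9,-3.9,0.2,0,0,-5.4],
    [5.8,-7.8,0.5,0,0,-10.8],
    [8.6,-11.7,0.7,0,0,-16.2],
    [11.5,-15.6,1,0,0,-21.6],
    [14.4,-19.5,1.2,0,0,-27]
  ],
  "claw": 0
}}

```text
time: 2.3
ee_pos: [363.3, 415.7, 227.1]
orientation: [[-0.684, 0.729, 0.001], [0.729, 0.684, 0.001], [-0.0, 0.001, -1.0]]
force: [0.5, -0.7, 0.6]
width: 95.4
grasp_force: 0.0
```

Emit:
{"method": "arm_command", "body": {
  "rows": [
    [2.9,-3.9,0.2,0,0,-5.4],
    [5.8,-7.8,0.5,0,0,-10.8],
    [8.6,-11.7,0.7,0,0,-16.2],
    [11.5,-15.6,1,0,0,-21.6],
    [14.4,-19.5,1.2,0,0,-27]
  ]
}}

```text
time: 2.8
ee_pos: [507.5, 220.5, 239.2]
orientation: [[-0.278, 0.961, 0.001], [0.961, 0.278, 0.0], [0.0, 0.001, -1.0]]
force: [1.6, 0.6, 0.8]
width: 95.3
grasp_force: 0.0
```

Emit:
{"method": "arm_command", "body": {
  "rows": [
    [2.9,-3.9,0.2,0,0,-5.4],
    [5.8,-7.8,0.5,0,0,-10.8],
    [8.6,-11.7,0.7,0,0,-16.2],
    [11.5,-15.6,1,0,0,-21.6],
    [14.4,-19.4,1.2,0,0,-26.2]
  ]
}}

```text
time: 3.3
ee_pos: [651.5, 26.2, 251.1]
orientation: [[0.175, 0.985, 0.001], [0.985, -0.175, 0.0], [0.0, 0.001, -1.0]]
force: [0.8, 0.9, 0.1]
width: 95.1
grasp_force: 0.0
```

Run:
```python
from h import *
np.set_printoptions(precision=3,suppress=True)
s=env.sense();R=np.array(s["orientation"]);print(R[:,0],s["ee_pos"],s["time"],s["joints"])
im=cams.get_image("wrist");cv2.imwrite("pics/w1.png",im["color"])
for n,z in [("port",92),("made_up_mid",152)]:
    for o in models.place_of(n,"wrist")[:3]: print(n,o["score"],o["pixel"],atz(im,o["pixel"],z))
```

```text
[0.175 0.985 0.   ] [651.528  26.247 251.065] 3.3 [-0.042  0.108  1.606  0.     1.427  0.134]
port 0.76 [318.9, 171.0] [655.545  33.849  92.   ]
```

View pics/w1.png

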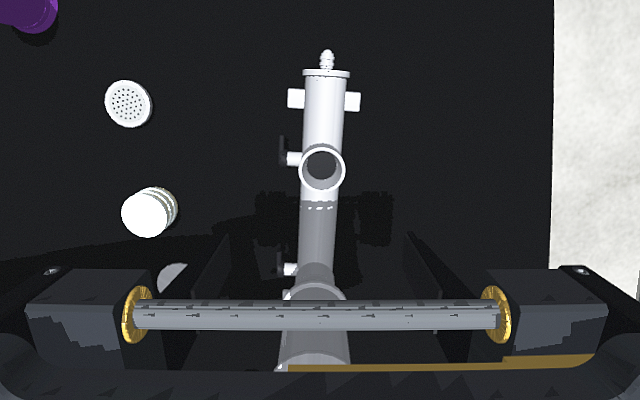

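The wrist view shows the open collar at about (322,168), the screen with its holes up at (128,103), and the dishes at (150,212). The lid and holder are hidden. I'll fit circles for sub-pixel values.

```bash
cat >> h.py <<'E'
from scipy.optimize import least_squares
def circ(im,xy0,z,r,span=6,edge=None,n=72):
    """fit circle (centre xy at height z, radius r) to the strongest radial grey step; edge=+1 brighter outside, -1 darker outside"""
    g=cv2.GaussianBlur(cv2.cvtColor(im["color"],cv2.COLOR_BGR2GRAY),(3,3),0).astype(np.float32)
    c=np.array(xy0,float)
    for it in range(4):
        sp=span if it<2 else span/2
        rr=np.arange(r-sp,r+sp+.01,.25); P=[]
        for a in np.linspace(0,2*np.pi,n,endpoint=False):
            u=np.array([np.cos(a),np.sin(a)])
            q=np.array([proj(im,[*(c+u*k),z]) for k in rr],np.float32)
            v=cv2.remap(g,q[None,:,0],q[None,:,1],cv2.INTER_LINEAR)[0]
            d=v[4:]-v[:-4]; e=d*edge if edge else abs(d)
            i=e.argmax()
            if e[i]>25: P.append(c+u*rr[i+2])
        P=np.array(P)
        f=least_squares(lambda p:np.hypot(*(P-p[:2]).T)-p[2],[*c,r],loss="soft_l1",f_scale=.5)
        c=f.x[:2]
    return c,f.x[2],len(P),np.sqrt(np.median(f.fun**2))
E
python3 - <<'E'
from h import *
np.set_printoptions(precision=2,suppress=True)
im=cams.get_image("wrist")
print("tcp px",proj(im,env.sense()["ee_pos"]))
for px in [(322,168),(318.9,171)]: print(atz(im,px,92))
p=atz(im,(322,168),92)[:2]
print("rim in",circ(im,p,92,20,4,1));print("rim out",circ(im,p,92,23,4,None))
p=atz(im,(128,103),13)[:2]
print("screen",p,circ(im,p,13,27,8,-1))
E
```

```text
tcp px [314.67 249.26]
[658.86  36.01  92.  ]
[655.35  33.57  92.  ]
rim in (array([658.18,  34.23]), np.float64(19.62132274712423), 72, np.float64(0.12866683453300137))
rim out (array([658.73,  34.98]), np.float64(22.642551239183767), 65, np.float64(0.5577686648740041))
screen [447.48 134.71] (array([445.95, 134.82]), np.float64(26.977760415952446), 72, np.float64(0.2118657514594622))
```

Run:
```python
from h import *
np.set_printoptions(precision=2,suppress=True)
for cam in ["top","scene"]:
    im=cams.get_image(cam); print(cam,im["cx"],im["cy"],im["k1"])
    for n,p,z,r,e in [("screen",(442,133),13,27,-1),("funnel top out",(491,311),84,30,-1),("lid disc",(439,-112),11,34,-1),("holder top",(490,-303),51,25,-1),("made lid",(633,-102),220,34,-1),("made disc lid2",(633,-102),216,34,-1)]:
        try: print(n,circ(im,p,z,r,9,e))
        except Exception as ex: print(n,ex)
w=cams.get_image("wrist");print(w["cx"],w["cy"],w["k1"])
```

```text
top 317.72678565526934 202.65419441769518 -0.0466066055635953
screen operands could not be broadcast together with shapes (0,) (2,) 
funnel top out operands could not be broadcast together with shapes (0,) (2,) 
lid disc operands could not be broadcast together with shapes (0,) (2,) 
holder top (array([ 491.12, -299.16]), np.float64(26.50367177926394), 3, np.float64(1.7763568394002505e-14))
made lid (array([ 625.3 , -101.88]), np.float64(37.3886655398147), 23, np.float64(0.38063371042580485))
made disc lid2 (array([ 627.25, -103.37]), np.float64(36.063236114623344), 22, np.float64(0.3134884181914931))
scene 319.1983704541042 199.30851333845953 -0.14438135059756863
screen (array([445.96, 133.02]), np.float64(27.908700434259814), 57, np.float64(0.5087509470430298))
funnel top out (array([489.64, 312.34]), np.float64(31.36397440382579), 36, np.float64(0.4226696996047196))
lid disc operands could not be broadcast together with shapes (0,) (2,) 
holder top (array([ 491.15, -298.78]), np.float64(25.869193101101395), 24, np.float64(0.44141043488235343))
made lid operands could not be broadcast together with shapes (0,) (2,) 
made disc lid2 operands could not be broadcast together with shapes (0,) (2,) 
316.06701638481184 195.82780804069472 -0.039056561474533215
```

Emit:
{"method": "arm_command", "body": {
  "rows": [
    [-4,-2.5,0,0,0,0],
    [-8,-5.5,0,0,0,0],
    [-12,-8.5,0,0,0,0],
    [-15,-11.5,0,0,0,0],
    [-17.2,-14.6,0,0,0,0]
  ],
  "claw": 0.25
}}

```text
time: 4.15
ee_pos: [476.5, -117.1, 250.9]
orientation: [[0.168, 0.986, 0.001], [0.986, -0.168, -0.0], [-0.0, 0.001, -1.0]]
force: [0.2, -0.8, -0.2]
width: 71.9
grasp_force: 0.0
```

Emit:
{"method": "arm_command", "body": {
  "rows": [
    [0.2,-3.6,-1.9,0,0,0],
    [0.4,-7.2,-3.8,0,0,0],
    [0.7,-10.8,-5.8,0,0,0],
    [0.9,-14.4,-7.7,0,0,0],
    [1.1,-18,-9.6,0,0,0]
  ]
}}

```text
time: 4.65
ee_pos: [489.7, -297.8, 154.4]
orientation: [[0.169, 0.986, 0.001], [0.986, -0.169, -0.0], [-0.0, 0.001, -1.0]]
force: [1.1, 1.0, -0.5]
width: 71.4
grasp_force: 0.0
```

Run:
```python
from h import *
np.set_printoptions(precision=2,suppress=True)
im=cams.get_image("wrist");cv2.imwrite("pics/w2.png",im["color"]);s=env.sense();print(s["ee_pos"],s["width"],s["force"])
p=(491,-299)
for o in models.place_of("holder_mid","wrist")[:3]: print(o["score"],o["pixel"],atz(im,o["pixel"],38))
print(circ(im,p,51,25,8,-1),circ(im,p,51,21,4,-1))
S=cams.get_image("scene")
for z in (40,60,75,90): print(z,proj(S,[610,40,z]),proj(S,[620,40,z]))
cv2.imwrite("pics/w2.png",np.hstack([im["color"],cv2.resize(S["color"][225:305,290:354],(320,400))])[:,160:])
```

```text
[ 488.03 -301.22  150.51] 70.87041682144815 [-2.69 -1.37 -1.79]
0.8 [319.2, 187.8] [ 492.71 -295.16   38.  ]
0.78 [425.2, 181.2] [ 584.61 -304.86   38.  ]
(array([ 491.3 , -294.85]), np.float64(26.19197331454043), 72, np.float64(0.8051712495051399)) (array([ 490.77, -300.85]), np.float64(21.454032349374646), 45, np.float64(0.6443161555134083))
40 [327.3  257.67] [324.96 259.97]
60 [327.49 252.85] [325.12 255.15]
75 [327.63 249.16] [325.25 251.47]
90 [327.78 245.41] [325.38 247.72]
```

View pics/w2.png

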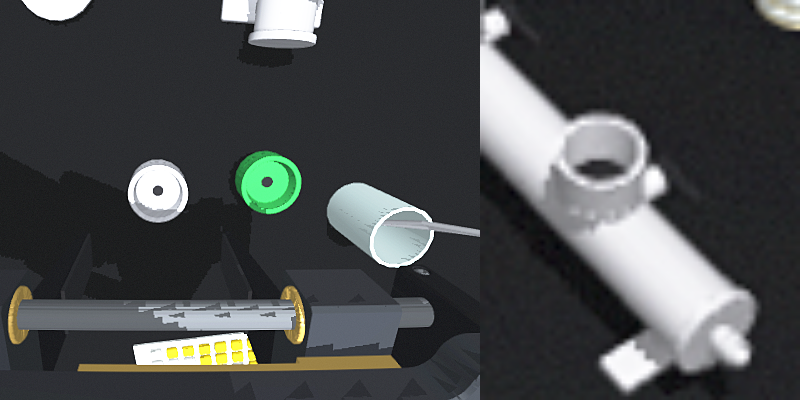

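Run:
```python
from h import *
np.set_printoptions(precision=2,suppress=True)
im=cams.get_image("wrist");s=env.sense();print(s["ee_pos"],s["joint_vel"])
p=(491,-299)
for o in models.place_of("holder_mid","wrist")[:2]: print(o["score"],o["pixel"],atz(im,o["pixel"],38))
for sp in (3,5): print(circ(im,p,51,25,sp,-1),circ(im,p,51,21,sp,-1),circ(im,p,51,21,sp,None))
cv2.imwrite("pics/w3.png",cv2.resize(im["color"][150:240,260:380],(640,480),interpolation=cv2.INTER_CUBIC))
```

```text
[ 489.28 -296.78  154.22] [ 0.02 -0.03 -0.01  0.   -0.   -0.  ]
0.97 [426.9, 182.6] [ 583.99 -305.32   38.  ]
0.87 [320.6, 190.5] [ 492.1  -296.61   38.  ]
(array([ 490.99, -296.48]), np.float64(25.24027106942746), 72, np.float64(0.20353457279491086)) (array([ 490.56, -301.01]), np.float64(21.22894978310785), 40, np.float64(0.5172843764606776)) (array([ 490.23, -300.87]), np.float64(21.17389886104096), 49, np.float64(0.4810026454130991))
(array([ 491.01, -296.35]), np.float64(25.287470896856632), 72, np.float64(0.18737338448396276)) (array([ 491.08, -295.93]), np.float64(18.974207772952138), 15, np.float64(0.036342545487425326)) (array([ 490.82, -296.77]), np.float64(20.67388055192829), 27, np.float64(0.2041047640592879))
```

View pics/w3.png

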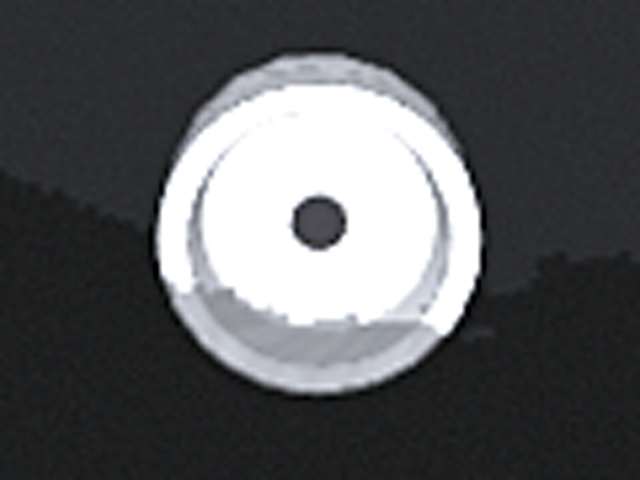

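The ring's top edge is centred near pixel (319.8,194.6), and the drain hole near (319.8,191.6) on the bowl floor (z=39).

Run:
```python
from h import *
np.set_printoptions(precision=2,suppress=True)
for k in range(2):
    im=cams.get_image("wrist");s=env.sense();print(s["ee_pos"],s["joint_vel"], ray(im,(320,200))[0])
    print(atz(im,(319.8,194.6),51),atz(im,(319.8,191.6),39),circ(im,(491,-299),39,4.5,2.5,1))
```

```text
[ 490.07 -296.53  155.67] [ 0.01 -0.01 -0.01 -0.   -0.   -0.  ] [ 503.83 -212.8   325.28]
[ 492.75 -296.36   51.  ] [ 492.72 -297.32   39.  ] (array([ 490.85, -296.83]), np.float64(4.560016466943179), 72, np.float64(0.07692395379425555))
[ 490.19 -296.57  155.91] [ 0. -0. -0. -0. -0. -0.] [ 503.94 -212.63  325.79]
[ 493.11 -296.56   51.  ] [ 493.09 -297.52   39.  ] (array([ 490.95, -296.78]), np.float64(4.489312788981724), 72, np.float64(0.020978978609463853))
```

Emit:
{"method": "arm_command", "body": {
  "rows": [
    [0.1,0,-3,0,0,0],
    [0.1,0,-6,0,0,0],
    [0.1,0,-9,0,0,0],
    [0.1,0,-11,0,0,0],
    [0.1,0,-12,0,0,0]
  ]
}}

```text
time: 5.5
ee_pos: [490.1, -296.0, 33.4]
orientation: [[0.169, 0.986, -0.001], [0.986, -0.169, 0.001], [0.001, -0.002, -1.0]]
force: [-0.5, 0.4, -0.2]
width: 71.1
grasp_force: 0.0
```

Emit:
{"method": "arm_command", "body": {
  "rows": [
    [0,0,-0.5,0,0,0],
    [0,0,-0.9,0,0,0],
    [0,0,-1.3,0,0,0],
    [0,0,-1.3,0,0,0],
    [0,0,-1.3,0,0,0]
  ]
}}

```text
time: 6.0
ee_pos: [490.9, -298.2, 22.3]
orientation: [[0.171, 0.985, 0.001], [0.985, -0.171, -0.001], [-0.001, 0.001, -1.0]]
force: [0.0, -0.1, 0.3]
width: 71.3
grasp_force: 0.0
```

Emit:
{"method": "arm_command", "body": {
  "rows": [
    [0,0,0,0,0,0],
    [0,0,0,0,0,0],
    [0,0,0,0,0,0],
    [0,0,0,0,0,0],
    [0,0,0,0,0,0]
  ],
  "claw": 1
}}

```text
time: 6.5
ee_pos: [490.8, -298.0, 21.9]
orientation: [[0.171, 0.985, 0.001], [0.985, -0.171, -0.0], [-0.0, 0.001, -1.0]]
force: [1.9, -0.3, 0.8]
width: 49.6
grasp_force: 30.0
```

Run:
```python
from h import *
np.set_printoptions(precision=2,suppress=True)
s=env.sense();print(s["ee_pos"],s["width"],s["grasp_force"],s["force"],s["time"])
im=cams.get_image("wrist");cv2.imwrite("pics/w4.png",im["color"][:300])
```

```text
[ 490.78 -297.97   21.88] 49.57231652893599 30.000009548384696 [ 1.85 -0.29  0.82] 6.5
```

View pics/w4.png

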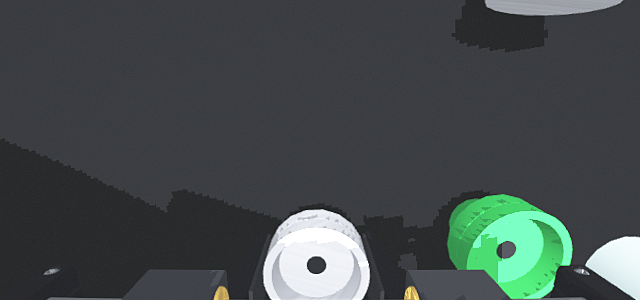

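Gripped at 49.6 mm with the holder upright between the fingers and the drain hole at about (316,265). Next I'll lift and carry it around the made-up unit to hover over the port.

Run:
```python
from h import *
np.set_printoptions(precision=2,suppress=True)
im=cams.get_image("wrist");s=env.sense();R=np.array(s["orientation"])
c=circ(im,(491,-297),39,4.5,2.5,1);print(c,s["ee_pos"],R.T@(np.array([*c[0],39])-s["ee_pos"]))
```

```text
(array([ 490.6 , -296.77]), np.float64(4.943726441065969), 72, np.float64(0.06208730743853783)) [ 490.78 -298.01   21.88] [  1.18  -0.38 -17.13]
```

Emit:
{"method": "arm_command", "body": {
  "rows": [
    [0,0,1,0,0,0],
    [0,0,3,0,0,0],
    [0,0,7,0,0,0],
    [0,0,11,0,0,0],
    [0,1,15,0,0,0]
  ]
}}

```text
time: 7.1
ee_pos: [489.6, -287.9, 172.7]
orientation: [[0.172, 0.985, -0.002], [0.985, -0.172, 0.001], [0.0, -0.002, -1.0]]
force: [1.0, -1.5, -2.6]
width: 49.9
grasp_force: 30.0
```

Emit:
{"method": "arm_command", "body": {
  "rows": [
    [-0.2,3.5,1.5,0,0,0],
    [-0.4,7,3,0,0,0],
    [-0.6,10.5,5,0,0,0],
    [-0.8,14,7,0,0,0],
    [-1,17.5,8,0,0,0]
  ]
}}

```text
time: 7.6
ee_pos: [480.2, -111.6, 253.5]
orientation: [[0.171, 0.985, 0.001], [0.985, -0.171, -0.001], [-0.0, 0.002, -1.0]]
force: [1.2, -0.2, -3.0]
width: 49.4
grasp_force: 30.0
```

Emit:
{"method": "arm_command", "body": {
  "rows": [
    [2,2.8,0,0,0,0],
    [5,6,0,0,0,0],
    [9,9,0,0,0,0],
    [13,12,0,0,0,0],
    [16,14.5,0,0,0,0]
  ]
}}

```text
time: 8.1
ee_pos: [641.4, 34.0, 250.9]
orientation: [[0.17, 0.985, -0.002], [0.985, -0.17, 0.0], [-0.0, -0.002, -1.0]]
force: [0.2, -1.2, -2.1]
width: 49.7
grasp_force: 30.0
```

Emit:
{"method": "arm_command", "body": {
  "rows": [
    [1,0.7,0,0,0,0],
    [1.5,1.2,0,0,0,0],
    [1.7,1.5,0,0,0,0],
    [1.7,1.5,0,0,0,0],
    [1.7,1.5,0,0,0,0]
  ]
}}

```text
time: 8.6
ee_pos: [656.8, 46.3, 252.0]
orientation: [[0.172, 0.985, -0.0], [0.985, -0.172, -0.0], [-0.0, -0.0, -1.0]]
force: [0.7, 0.1, -3.1]
width: 49.5
grasp_force: 30.0
```

Run:
```python
from h import *
import time
np.set_printoptions(precision=2,suppress=True)
for k in range(3):
    im=cams.get_image("wrist");s=env.sense();R=np.array(s["orientation"])
    print(s["ee_pos"],s["width"],s["force"],s["time"],circ(im,(658.2,34.4),92,20,3,1))
e=np.array(s["ee_pos"])
print(circ(im,(R@[0,0,-17]+e)[:2],e[2]+17,4.5,3,1), e+R@[0,0,-17],R[:,0])
cv2.imwrite("pics/w5.png",im["color"])
```

```text
[656.88  46.3  252.03] 49.623050463228076 [-0.1   0.11 -3.23] 8.65 (array([658.19,  34.08]), np.float64(19.713571836354113), 47, np.float64(0.20745992311039885))
[656.98  46.38 252.04] 49.81642684480904 [ 1.05  0.3  -3.16] 8.7 (array([658.22,  33.93]), np.float64(19.764011174080885), 47, np.float64(0.21169203570007156))
[657.07  46.48 252.03] 49.84459421846349 [-0.24 -0.18 -2.94] 8.75 (array([658.17,  33.96]), np.float64(19.763831205932462), 47, np.float64(0.23760978440325786))
(array([656.88,  47.48]), np.float64(4.9674966713010935), 72, np.float64(0.03558612417646158)) [657.07  46.48 269.03] [ 0.17  0.99 -0.  ]
```

View pics/w5.png

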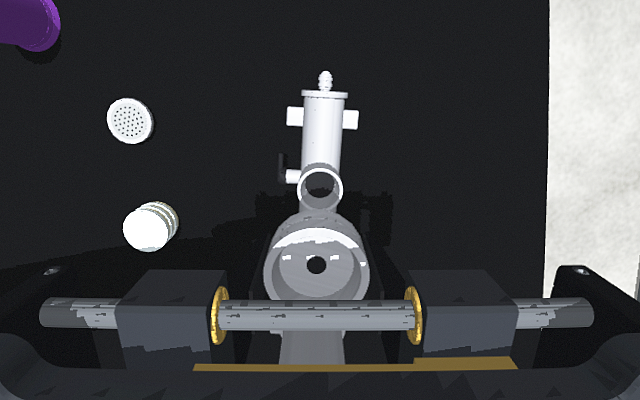

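The picture shows the port ring at (321,188) and the held holder at (317,265). I'll move over the port and start down.

Emit:
{"method": "arm_command", "body": {
  "rows": [
    [0.1,-1.35,0,0,0,0],
    [0.1,-1.35,-4,0,0,0],
    [0.1,-1.35,-8,0,0,0],
    [0.1,-1.35,-10.5,0,0,0],
    [0.1,-1.35,-12,0,0,0]
  ]
}}

```text
time: 9.25
ee_pos: [656.7, 32.6, 128.3]
orientation: [[0.172, 0.985, -0.005], [0.985, -0.172, -0.0], [-0.001, -0.005, -1.0]]
force: [-0.0, -0.9, -3.3]
width: 49.8
grasp_force: 30.0
```

Emit:
{"method": "arm_command", "body": {
  "rows": [
    [0,0,-0.6,0,0,0],
    [0,0,-1.2,0,0,0],
    [0,0,-1.8,0,0,0],
    [0,0,-2.2,0,0,0],
    [0,0,-2.2,0,0,0]
  ]
}}

```text
time: 9.75
ee_pos: [658.6, 33.7, 109.8]
orientation: [[0.171, 0.985, 0.0], [0.985, -0.171, -0.0], [0.0, 0.0, -1.0]]
force: [0.0, 0.7, -3.0]
width: 49.6
grasp_force: 30.0
```

Emit:
{"method": "arm_command", "body": {
  "rows": [
    [0,0,-0.4,0,0,0],
    [0,0,-0.8,0,0,0],
    [0,0,-1.2,0,0,0],
    [0,0,-1.4,0,0,0],
    [0,0,-1.4,0,0,0]
  ]
}}

```text
time: 10.25
ee_pos: [658.1, 33.7, 94.9]
orientation: [[0.171, 0.985, -0.001], [0.985, -0.171, 0.0], [-0.0, -0.001, -1.0]]
force: [0.4, 0.1, -3.2]
width: 49.3
grasp_force: 30.0
```

Emit:
{"method": "arm_command", "body": {
  "rows": [
    [0,0,-0.2,0,0,0],
    [0,0,-0.4,0,0,0],
    [0,0,-0.5,0,0,0],
    [0,0,-0.6,0,0,0],
    [0,0,-0.6,0,0,0]
  ]
}}

```text
time: 10.75
ee_pos: [658.4, 33.6, 89.5]
orientation: [[0.171, 0.985, -0.0], [0.985, -0.171, 0.0], [-0.0, -0.0, -1.0]]
force: [1.0, -0.2, -3.2]
width: 49.8
grasp_force: 30.0
```

Emit:
{"method": "arm_command", "body": {
  "rows": [
    [0,0,-0.05,0,0,0],
    [0,0,-0.1,0,0,0],
    [0,0,-0.15,0,0,0],
    [0,0,-0.15,0,0,0],
    [0,0,-0.15,0,0,0]
  ]
}}

```text
time: 11.25
ee_pos: [658.6, 33.7, 88.9]
orientation: [[0.171, 0.985, 0.0], [0.985, -0.171, 0.0], [0.0, 0.0, -1.0]]
force: [-2.6, 0.3, 1.5]
width: 49.8
grasp_force: 30.0
```

Contact came at the expected height (TCP 88.9, force up 4.7 N), so the holder is home. I'll release and rise.

Emit:
{"method": "arm_command", "body": {
  "rows": [
    [0,0,0,0,0,0],
    [0,0,0,0,0,0],
    [0,0,0,0,0,0],
    [0,0,0,0,0,0],
    [0,0,0.2,0,0,0]
  ],
  "claw": 0.25
}}

```text
time: 11.75
ee_pos: [658.3, 33.6, 89.8]
orientation: [[0.171, 0.985, -0.001], [0.985, -0.171, 0.0], [-0.0, -0.001, -1.0]]
force: [-0.2, -0.9, 1.0]
width: 70.8
grasp_force: 0.0
```

Emit:
{"method": "arm_command", "body": {
  "rows": [
    [0,0,2,0,0,0],
    [0,0,5,0,0,0],
    [0,0,8,0,0,0],
    [0,0,11,0,0,0],
    [0,0,13,0,0,0]
  ]
}}

```text
time: 12.25
ee_pos: [659.4, 33.7, 223.3]
orientation: [[0.171, 0.985, 0.004], [0.985, -0.171, -0.0], [0.001, 0.004, -1.0]]
force: [-0.9, -0.5, 0.2]
width: 71.4
grasp_force: 0.0
```

Emit:
{"method": "arm_command", "body": {
  "rows": [
    [0,0,0.5,0,0,0],
    [0,0,0.5,0,0,0],
    [0,0,0.5,0,0,0],
    [0,0,0.5,0,0,0],
    [0,0,0.5,0,0,0]
  ]
}}

```text
time: 12.75
ee_pos: [657.8, 33.6, 223.4]
orientation: [[0.171, 0.985, -0.003], [0.985, -0.171, 0.0], [-0.0, -0.003, -1.0]]
force: [0.5, -0.1, -0.0]
width: 71.5
grasp_force: 0.0
```

Run:
```python
from h import *
np.set_printoptions(precision=2,suppress=True)
im=cams.get_image("wrist");s=env.sense();print(s["ee_pos"],s["width"],s["force"])
print(circ(im,(658.3,34),106,4.5,2.5,1),circ(im,(658.3,34),118,21,2.5,None),circ(im,(658.3,34),118,25,2.5,None))
S=cams.get_image("scene")
cv2.imwrite("pics/w6.png",np.hstack([im["color"][100:300,200:440],cv2.resize(S["color"][220:300,290:386],(480,400))[::2,::1][:200] if 0 else cv2.resize(S["color"][220:300,290:386],(240,200))]))
```

```text
[657.97  33.68 223.7 ] 71.55909554004118 [-0.38 -0.7   0.57]
(array([658.61,  34.88]), np.float64(4.640370907555189), 72, np.float64(0.12911463171977644)) (array([658.68,  35.34]), np.float64(20.893820050210195), 41, np.float64(0.15336542854605284)) (array([658.65,  35.04]), np.float64(25.1650850565757), 58, np.float64(0.11956530581444723))
```

View pics/w6.png

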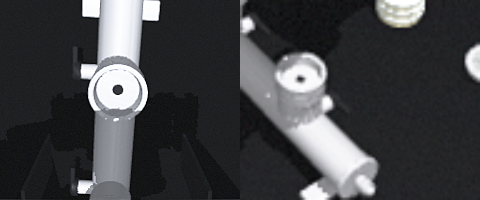

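The holder sits square in the collar, ring at crop (118,90), and its centre fits at (658.6,34.9). Next is the screen.

Emit:
{"method": "arm_command", "body": {
  "rows": [
    [-4,1.9,0,0,0,0],
    [-8,3.8,0,0,0,0],
    [-12.2,5.8,-2,0,0,0],
    [-16,7.6,-5,0,0,0],
    [-19.5,9.2,-8,0,0,0]
  ]
}}

```text
time: 13.35
ee_pos: [463.2, 126.0, 145.5]
orientation: [[0.171, 0.985, 0.002], [0.985, -0.171, 0.0], [0.001, 0.002, -1.0]]
force: [-0.2, 0.7, 0.2]
width: 71.5
grasp_force: 0.0
```

Emit:
{"method": "arm_command", "body": {
  "rows": [
    [-1.2,0.6,-1.5,0,0,0],
    [-1.7,0.9,-3,0,0,0],
    [-1.7,0.9,-3,0,0,0],
    [-1.7,0.9,-3,0,0,0],
    [-1.7,0.9,-3,0,0,0]
  ]
}}

```text
time: 13.85
ee_pos: [449.1, 134.1, 117.3]
orientation: [[0.172, 0.985, 0.003], [0.985, -0.172, 0.0], [0.001, 0.002, -1.0]]
force: [-0.7, 0.7, 0.5]
width: 71.0
grasp_force: 0.0
```

Emit:
{"method": "arm_command", "body": {
  "rows": [
    [0,0,0,0,0,0],
    [0,0,0,0,0,0],
    [0,0,0,0,0,0],
    [0,0,0,0,0,0],
    [0,0,0,0,0,0]
  ]
}}

```text
time: 14.35
ee_pos: [447.3, 134.3, 115.8]
orientation: [[0.171, 0.985, 0.0], [0.985, -0.171, -0.0], [-0.0, 0.0, -1.0]]
force: [-0.1, -1.3, -0.7]
width: 71.6
grasp_force: 0.0
```

Run:
```python
from h import *
np.set_printoptions(precision=2,suppress=True)
for k in range(2):
    im=cams.get_image("wrist");s=env.sense();print(s["ee_pos"],s["width"],s["force"],s["time"])
    print(circ(im,(446,134.8),13,27,3,-1),circ(im,(446,134.8),13,27,5,-1),[o["pixel"] for o in models.place_of("screen_mid","wrist")])
```

```text
[447.27 134.3  115.83] 71.21646485990979 [-0.06 -0.17 -0.22] 14.4
(array([445.75, 135.39]), np.float64(27.141612588976074), 72, np.float64(0.14400959640343622)) (array([445.75, 135.39]), np.float64(27.141612588976074), 72, np.float64(0.14400959640343622)) [[313.4, 192.1]]
[447.2  134.33 115.78] 71.68106393590087 [-0.53  0.41 -0.54] 14.5
(array([445.72, 135.37]), np.float64(27.101207293972735), 72, np.float64(0.15349185089754733)) (array([445.72, 135.37]), np.float64(27.101207293972735), 72, np.float64(0.15349185089754733)) [[312.7, 190.9]]
```

Emit:
{"method": "arm_command", "body": {
  "rows": [
    [-0.15,0.1,-3,0,0,0],
    [-0.15,0.1,-6,0,0,0],
    [-0.15,0.1,-8,0,0,0],
    [-0.15,0.1,-9.5,0,0,0],
    [-0.15,0.1,-10,0,0,0]
  ]
}}

```text
time: 15.05
ee_pos: [444.2, 135.0, 13.9]
orientation: [[0.171, 0.985, -0.004], [0.985, -0.171, -0.001], [-0.001, -0.003, -1.0]]
force: [0.2, 0.0, 0.0]
width: 71.5
grasp_force: 0.0
```

Emit:
{"method": "arm_command", "body": {
  "rows": [
    [0,0,-0.4,0,0,0],
    [0,0,-0.8,0,0,0],
    [0,0,-1.2,0,0,0],
    [0,0,-1.2,0,0,0],
    [0,0,-1.2,0,0,0]
  ]
}}

```text
time: 15.55
ee_pos: [446.0, 135.4, 4.1]
orientation: [[0.171, 0.985, 0.001], [0.985, -0.171, 0.0], [0.0, 0.001, -1.0]]
force: [0.3, -0.3, 0.5]
width: 71.6
grasp_force: 0.0
```

Emit:
{"method": "arm_command", "body": {
  "rows": [
    [0,0,0,0,0,0],
    [0,0,0,0,0,0],
    [0,0,0,0,0,0],
    [0,0,0,0,0,0],
    [0,0,0,0,0,0]
  ],
  "claw": 1
}}

```text
time: 16.05
ee_pos: [445.9, 135.4, 4.0]
orientation: [[0.171, 0.985, 0.0], [0.985, -0.171, 0.0], [0.0, 0.0, -1.0]]
force: [-0.2, 0.4, 0.7]
width: 52.8
grasp_force: 30.0
```

Emit:
{"method": "arm_command", "body": {
  "rows": [
    [0,0,0.5,0,0,0],
    [0,0,2,0,0,0],
    [0,0,6,0,0,0],
    [0,0,10,0,0,0],
    [0,0,14,0,0,0]
  ]
}}

```text
time: 16.55
ee_pos: [445.1, 135.2, 145.0]
orientation: [[0.171, 0.985, -0.001], [0.985, -0.171, -0.0], [-0.0, -0.001, -1.0]]
force: [1.2, -0.6, -1.2]
width: 53.1
grasp_force: 30.0
```

Emit:
{"method": "arm_command", "body": {
  "rows": [
    [3,-1.4,2,0,0,0],
    [7,-3.3,4,0,0,0],
    [11,-5.2,5.5,0,0,0],
    [15,-7.1,5.5,0,0,0],
    [19,-9,5.5,0,0,0]
  ]
}}

```text
time: 17.05
ee_pos: [637.5, 44.4, 199.7]
orientation: [[0.171, 0.985, 0.001], [0.985, -0.171, 0.0], [0.0, 0.001, -1.0]]
force: [-0.2, 0.6, -1.3]
width: 52.9
grasp_force: 30.0
```

Emit:
{"method": "arm_command", "body": {
  "rows": [
    [1.5,-0.7,0,0,0,0],
    [2.3,-1.05,0,0,0,0],
    [2.3,-1.05,0,0,0,0],
    [2.3,-1.05,0,0,0,0],
    [2.3,-1.05,0,0,0,0]
  ]
}}

```text
time: 17.55
ee_pos: [657.8, 35.5, 198.9]
orientation: [[0.17, 0.985, -0.0], [0.985, -0.17, 0.0], [0.0, -0.0, -1.0]]
force: [0.1, 0.2, -0.5]
width: 53.1
grasp_force: 30.0
```

Run:
```python
from h import *
np.set_printoptions(precision=2,suppress=True)
im=cams.get_image("wrist");s=env.sense();e=s["ee_pos"];print(e,s["width"],s["force"],s["time"])
print("screen",circ(im,e[:2],e[2]+9,27,4,None))
print("holder",circ(im,(658.6,34.9),118,25,2.5,None))
S=cams.get_image("scene")
cv2.imwrite("pics/w7.png",np.hstack([im["color"][100:340,160:480],cv2.resize(S["color"][180:290,260:406],(320,240))]))
```

```text
[657.95  35.51 199.04] 52.96200521102645 [ 0.19 -0.44 -1.56] 17.6
screen (array([657.49,  35.33]), np.float64(26.62706935003792), 70, np.float64(0.1502688046315514))
holder (array([658.65,  35.05]), np.float64(25.143039934503168), 51, np.float64(0.13950703327311587))
```

View pics/w7.png

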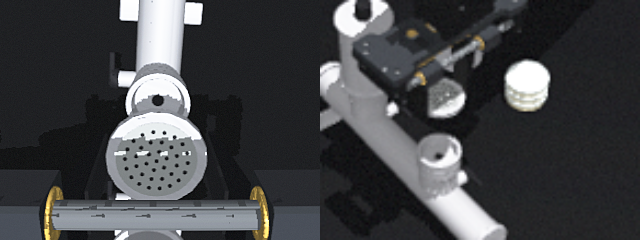

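The screen is held level with its holes up, at crop (157,155), over the holder bowl. I'll lower it.

Emit:
{"method": "arm_command", "body": {
  "rows": [
    [0.1,0,0,0,0,0],
    [0.1,0,-2.5,0,0,0],
    [0.1,0,-5,0,0,0],
    [0.1,0,-6.5,0,0,0],
    [0.1,0,-7,0,0,0]
  ]
}}

```text
time: 18.15
ee_pos: [658.3, 35.0, 126.3]
orientation: [[0.171, 0.985, -0.004], [0.985, -0.171, 0.0], [-0.001, -0.004, -1.0]]
force: [0.2, 0.5, -1.4]
width: 53.0
grasp_force: 30.0
```

Emit:
{"method": "arm_command", "body": {
  "rows": [
    [0,0,-0.2,0,0,0],
    [0,0,-0.5,0,0,0],
    [0,0,-0.8,0,0,0],
    [0,0,-1,0,0,0],
    [0,0,-1,0,0,0]
  ]
}}

```text
time: 18.65
ee_pos: [659.8, 34.8, 118.9]
orientation: [[0.171, 0.985, 0.0], [0.985, -0.171, -0.0], [0.0, 0.0, -1.0]]
force: [0.0, -0.7, -1.5]
width: 52.9
grasp_force: 30.0
```

Emit:
{"method": "arm_command", "body": {
  "rows": [
    [0,0,0,0,0,0],
    [0,0,-0.1,0,0,0],
    [0,0,-0.2,0,0,0],
    [0,0,-0.25,0,0,0],
    [0,0,-0.25,0,0,0]
  ]
}}

```text
time: 19.15
ee_pos: [659.7, 34.8, 116.2]
orientation: [[0.171, 0.985, -0.0], [0.985, -0.171, -0.0], [-0.0, -0.0, -1.0]]
force: [-0.1, -0.2, -0.3]
width: 53.0
grasp_force: 30.0
```

Emit:
{"method": "arm_command", "body": {
  "rows": [
    [0,0,-0.05,0,0,0],
    [0,0,-0.1,0,0,0],
    [0,0,-0.1,0,0,0],
    [0,0,-0.1,0,0,0],
    [0,0,-0.1,0,0,0]
  ]
}}

```text
time: 19.65
ee_pos: [659.8, 34.8, 116.0]
orientation: [[0.171, 0.985, 0.0], [0.985, -0.171, -0.0], [0.0, 0.0, -1.0]]
force: [-3.0, 0.0, 5.5]
width: 52.9
grasp_force: 30.0
```

Contact came at exactly the expected 116.0. Release and rise.

Emit:
{"method": "arm_command", "body": {
  "rows": [
    [0,0,0,0,0,0],
    [0,0,0,0,0,0],
    [0,0,0,0,0,0],
    [0,0,0,0,0,0],
    [0,0,0.2,0,0,0]
  ],
  "claw": 0.25
}}

```text
time: 20.15
ee_pos: [659.5, 34.8, 116.7]
orientation: [[0.171, 0.985, -0.001], [0.985, -0.171, 0.0], [-0.0, -0.001, -1.0]]
force: [0.2, 0.0, 1.8]
width: 71.4
grasp_force: 0.0
```

Emit:
{"method": "arm_command", "body": {
  "rows": [
    [0,0,2,0,0,0],
    [0,0,5,0,0,0],
    [0,0,8,0,0,0],
    [0,0,10.5,0,0,0],
    [0,0,11,0,0,0]
  ]
}}

```text
time: 20.65
ee_pos: [661.8, 34.8, 232.0]
orientation: [[0.171, 0.985, 0.007], [0.985, -0.171, -0.0], [0.001, 0.007, -1.0]]
force: [-0.6, 0.6, 0.5]
width: 71.6
grasp_force: 0.0
```

Emit:
{"method": "arm_command", "body": {
  "rows": [
    [0,0,0,0,0,0],
    [0,0,0,0,0,0],
    [0,0,0,0,0,0],
    [0,0,0,0,0,0],
    [0,0,0,0,0,0]
  ]
}}

```text
time: 21.15
ee_pos: [659.4, 34.8, 226.1]
orientation: [[0.171, 0.985, -0.002], [0.985, -0.171, 0.0], [-0.0, -0.002, -1.0]]
force: [-0.1, -0.0, -0.3]
width: 71.1
grasp_force: 0.0
```

Run:
```python
from h import *
np.set_printoptions(precision=2,suppress=True)
im=cams.get_image("wrist");s=env.sense();e=s["ee_pos"];print(e,s["width"],s["force"],s["time"])
print("screen",circ(im,(658.6,35),125,27,3,None),circ(im,(658.6,35),125,27,5,-1))
S=cams.get_image("scene");
for z in (84,): print("funnel scene",circ(S,(490,312),z,30,6,-1))
cv2.imwrite("pics/w8.png",np.hstack([im["color"][100:340,160:480],cv2.resize(S["color"][220:300,270:376],(320,240))]))
```

```text
[659.49  34.83 226.44] 71.65196129024523 [-0.55 -0.54  0.43] 21.2
screen (array([659.46,  34.48]), np.float64(26.807733158857083), 59, np.float64(0.18777128898470608)) (array([659.5 ,  34.52]), np.float64(26.742979018888096), 60, np.float64(0.22760516813723344))
funnel scene (array([489.75, 312.36]), np.float64(31.360047483757953), 37, np.float64(0.4030330563856168))
```

View pics/w8.png

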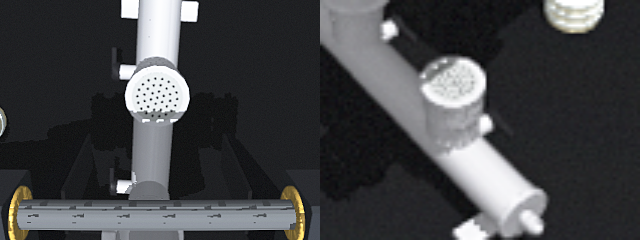

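The screen lies flat on the holder, at crop (157,94), and fits at (659.5,34.5). Next is the steel funnel.

Emit:
{"method": "arm_command", "body": {
  "rows": [
    [-2.5,4,0,0,0,0],
    [-5,8,0,0,0,0],
    [-7.5,12,0,0,0,0],
    [-10,16,0,0,0,0],
    [-12.5,20,0,0,0,0]
  ],
  "claw": 0.05
}}

```text
time: 21.75
ee_pos: [533.6, 236.2, 227.5]
orientation: [[0.171, 0.985, 0.0], [0.985, -0.171, 0.0], [0.0, 0.0, -1.0]]
force: [0.0, 1.2, 0.6]
width: 90.4
grasp_force: 0.0
```

Emit:
{"method": "arm_command", "body": {
  "rows": [
    [-2,3.2,-1.5,0,0,0],
    [-3.7,6,-3,0,0,0],
    [-4.4,7.6,-4,0,0,0],
    [-4.4,7.6,-4,0,0,0],
    [-4.4,7.6,-4,0,0,0]
  ]
}}

```text
time: 22.25
ee_pos: [490.8, 310.8, 187.4]
orientation: [[0.17, 0.985, 0.0], [0.985, -0.17, -0.0], [-0.0, 0.0, -1.0]]
force: [0.3, -0.2, 1.4]
width: 90.4
grasp_force: 0.0
```

Emit:
{"method": "arm_command", "body": {
  "rows": [
    [0,0,0,0,0,0],
    [0,0,0,0,0,0],
    [0,0,0,0,0,0],
    [0,0,0,0,0,0],
    [0,0,0,0,0,0]
  ]
}}

```text
time: 22.75
ee_pos: [491.0, 310.5, 187.5]
orientation: [[0.171, 0.985, 0.0], [0.985, -0.171, 0.0], [0.0, 0.0, -1.0]]
force: [-0.1, -0.3, -0.5]
width: 90.5
grasp_force: 0.0
```

Run:
```python
from h import *
np.set_printoptions(precision=2,suppress=True)
for k in range(2):
    im=cams.get_image("wrist");s=env.sense();e=s["ee_pos"];print(e,s["width"],s["force"],s["time"])
    print(circ(im,(489.8,312.4),84,30,3,None),circ(im,(489.8,312.4),84,27,2.5,None),[(o["pixel"],atz(im,o["pixel"],42)) for o in models.place_of("funnel_mid","wrist")])
cv2.imwrite("pics/w9.png",im["color"])
```

```text
[490.91 310.62 187.38] 90.37334077096511 [-0.33  0.49 -0.95] 22.8
(array([488.99, 312.83]), np.float64(29.55924723758318), 64, np.float64(0.545837486232114)) (array([490.05, 311.7 ]), np.float64(27.527644596848763), 69, np.float64(0.2625227089597928)) [([315.9, 180.9], array([490.91, 312.25,  42.  ]))]
[490.81 310.73 187.31] 90.5550144616962 [-0.37 -0.02  0.19] 22.9
(array([489.08, 313.24]), np.float64(29.8194520286473), 63, np.float64(0.37220891245477006)) (array([490.23, 311.82]), np.float64(27.53055854659872), 67, np.float64(0.23774936618893605)) [([197.7, 244.2], array([360.91, 267.58,  42.  ])), ([312.8, 180.9], array([487.82, 312.92,  42.  ]))]
```

View pics/w9.png

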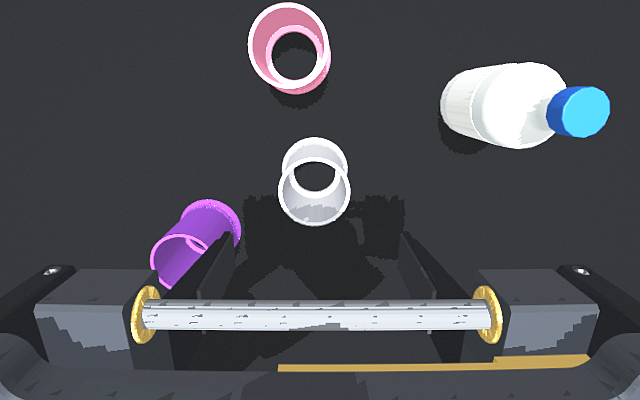

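The wrist view shows the steel funnel's rim at (314,190), with pink at (290,50), purple at (195,245) and the bottle at (525,105), all clear of the fingers. Descend and grip.

Emit:
{"method": "arm_command", "body": {
  "rows": [
    [-0.1,0.15,-1,0,0,0],
    [-0.1,0.15,-4.5,0,0,0],
    [-0.1,0.15,-8.5,0,0,0],
    [-0.1,0.15,-12,0,0,0],
    [-0.1,0.15,-14.5,0,0,0]
  ]
}}

```text
time: 23.45
ee_pos: [487.8, 311.5, 38.6]
orientation: [[0.171, 0.985, -0.004], [0.985, -0.171, -0.002], [-0.003, -0.003, -1.0]]
force: [0.1, -0.4, 0.6]
width: 90.1
grasp_force: 0.0
```

Emit:
{"method": "arm_command", "body": {
  "rows": [
    [0,0,-0.8,0,0,0],
    [0,0,-1.5,0,0,0],
    [0,0,-1.9,0,0,0],
    [0,0,-1.9,0,0,0],
    [0,0,-1.9,0,0,0]
  ]
}}

```text
time: 23.95
ee_pos: [490.7, 312.8, 24.7]
orientation: [[0.171, 0.985, 0.002], [0.985, -0.171, 0.001], [0.001, 0.002, -1.0]]
force: [0.3, -0.2, 0.2]
width: 90.7
grasp_force: 0.0
```

Emit:
{"method": "arm_command", "body": {
  "rows": [
    [0,0,0,0,0,0],
    [0,0,0,0,0,0],
    [0,0,0,0,0,0],
    [0,0,0,0,0,0],
    [0,0,0,0,0,0]
  ],
  "claw": 1
}}

```text
time: 24.45
ee_pos: [489.7, 312.3, 23.4]
orientation: [[0.171, 0.985, -0.0], [0.985, -0.171, 0.0], [0.0, -0.0, -1.0]]
force: [-0.4, -0.7, 1.4]
width: 59.2
grasp_force: 30.0
```

Run:
```python
from h import *
np.set_printoptions(precision=2,suppress=True)
im=cams.get_image("wrist");s=env.sense();e=s["ee_pos"];print(e,s["width"],s["grasp_force"],s["force"],s["time"])
print(circ(im,(489.8,312.4),84,30,3,None),circ(im,(489.8,312.4),84,27,2.5,None))
```

```text
[489.68 312.32  23.4 ] 59.53479166771548 29.99963081907481 [-0.12 -0.27  1.29] 24.5
(array([489.62, 314.04]), np.float64(29.96734533227304), 49, np.float64(0.09448651366836103)) (array([489.62, 313.94]), np.float64(26.953212304630764), 50, np.float64(0.06514691029486153))
```

Emit:
{"method": "arm_command", "body": {
  "rows": [
    [0,0,0.7,0,0,0],
    [0,0,3,0,0,0],
    [0,0,7,0,0,0],
    [0,0,11.5,0,0,0],
    [0,0,15.5,0,0,0]
  ]
}}

```text
time: 25.0
ee_pos: [489.3, 312.1, 179.7]
orientation: [[0.171, 0.985, -0.001], [0.985, -0.171, -0.0], [-0.0, -0.0, -1.0]]
force: [0.5, -0.2, -4.2]
width: 59.5
grasp_force: 30.0
```

Emit:
{"method": "arm_command", "body": {
  "rows": [
    [1.5,-2.5,1,0,0,0],
    [3.8,-6.2,2,0,0,0],
    [6.2,-10.2,2,0,0,0],
    [8.6,-14.2,2,0,0,0],
    [11,-18.1,2,0,0,0]
  ]
}}

```text
time: 25.5
ee_pos: [599.9, 129.6, 197.9]
orientation: [[0.171, 0.985, -0.001], [0.985, -0.171, -0.0], [-0.0, -0.001, -1.0]]
force: [0.2, 0.8, -3.8]
width: 59.2
grasp_force: 30.0
```

Emit:
{"method": "arm_command", "body": {
  "rows": [
    [2.2,-3.6,0,0,0,0],
    [4.2,-6.9,0,0,0,0],
    [5.5,-9,0,0,0,0],
    [5.98,-9.8,0,0,0,0],
    [5.98,-9.8,0,0,0,0]
  ]
}}

```text
time: 26.0
ee_pos: [659.4, 32.4, 197.5]
orientation: [[0.173, 0.985, -0.002], [0.985, -0.173, 0.0], [-0.0, -0.002, -1.0]]
force: [0.2, 0.9, -3.5]
width: 59.4
grasp_force: 30.0
```

Emit:
{"method": "arm_command", "body": {
  "rows": [
    [0,0,0,0,0,0],
    [0,0,0,0,0,0],
    [0,0,0,0,0,0],
    [0,0,0,0,0,0],
    [0,0,0,0,0,0]
  ]
}}

```text
time: 26.5
ee_pos: [659.4, 33.9, 198.5]
orientation: [[0.17, 0.985, 0.0], [0.985, -0.17, 0.0], [0.0, 0.0, -1.0]]
force: [0.5, 0.8, -3.1]
width: 59.2
grasp_force: 30.0
```

Run:
```python
from h import *
np.set_printoptions(precision=2,suppress=True)
im=cams.get_image("wrist");s=env.sense();e=s["ee_pos"];print(e,s["width"],s["grasp_force"],s["force"],s["time"])
print(circ(im,e[:2],e[2]+60.6,30,3,None),circ(im,e[:2],e[2]+60.6,27,2.5,None))
S=cams.get_image("scene")
cv2.imwrite("pics/w10.png",np.hstack([im["color"][60:340,140:500],cv2.resize(S["color"][150:290,250:430],(360,280))]))
```

```text
[659.47  33.72 198.47] 59.31831282302951 29.999740426428616 [ 0.87 -0.33 -2.65] 26.55
(array([659.34,  35.67]), np.float64(29.90326306471194), 49, np.float64(0.13114016210335322)) (array([659.38,  35.61]), np.float64(26.976675607441514), 50, np.float64(0.07958954936352386))
```

View pics/w10.png

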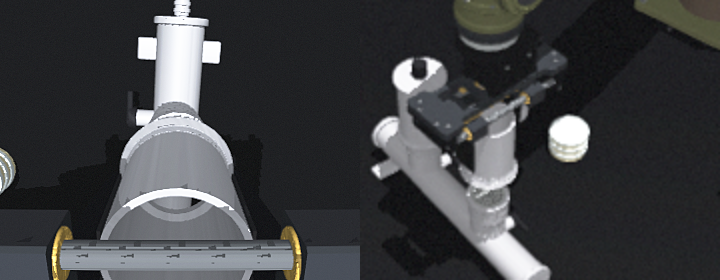

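The funnel is held upright over the screen, with its rim at crop (178,245). I'll trim y by −0.8 mm and lower.

Emit:
{"method": "arm_command", "body": {
  "rows": [
    [0,-0.08,-0.5,0,0,0],
    [0,-0.08,-1.8,0,0,0],
    [0,-0.08,-3,0,0,0],
    [0,-0.08,-4,0,0,0],
    [0,-0.08,-4.4,0,0,0]
  ]
}}

```text
time: 27.1
ee_pos: [658.2, 32.5, 151.4]
orientation: [[0.171, 0.985, -0.004], [0.985, -0.171, 0.0], [-0.001, -0.004, -1.0]]
force: [-0.4, -0.6, -3.4]
width: 59.3
grasp_force: 30.0
```

Emit:
{"method": "arm_command", "body": {
  "rows": [
    [0,0,0,0,0,0],
    [0,0,-0.2,0,0,0],
    [0,0,-0.5,0,0,0],
    [0,0,-0.7,0,0,0],
    [0,0,-0.7,0,0,0]
  ]
}}

```text
time: 27.6
ee_pos: [659.5, 32.5, 147.1]
orientation: [[0.171, 0.985, -0.0], [0.985, -0.171, 0.0], [-0.0, -0.0, -1.0]]
force: [0.0, 0.2, -3.1]
width: 59.5
grasp_force: 30.0
```

Emit:
{"method": "arm_command", "body": {
  "rows": [
    [0,0,-0.1,0,0,0],
    [0,0,-0.2,0,0,0],
    [0,0,-0.3,0,0,0],
    [0,0,-0.3,0,0,0],
    [0,0,-0.3,0,0,0]
  ]
}}

```text
time: 28.1
ee_pos: [659.5, 32.5, 144.3]
orientation: [[0.171, 0.985, -0.0], [0.985, -0.171, 0.0], [0.0, -0.0, -1.0]]
force: [0.2, -0.5, -2.6]
width: 59.1
grasp_force: 30.0
```

Emit:
{"method": "arm_command", "body": {
  "rows": [
    [0,0,-0.05,0,0,0],
    [0,0,-0.1,0,0,0],
    [0,0,-0.15,0,0,0],
    [0,0,-0.2,0,0,0],
    [0,0,-0.2,0,0,0]
  ]
}}

```text
time: 28.6
ee_pos: [659.6, 32.5, 142.4]
orientation: [[0.171, 0.985, 0.0], [0.985, -0.171, -0.0], [-0.0, 0.0, -1.0]]
force: [-0.1, -0.3, -1.2]
width: 59.0
grasp_force: 30.0
```

Emit:
{"method": "arm_command", "body": {
  "rows": [
    [0,0,-0.05,0,0,0],
    [0,0,-0.08,0,0,0],
    [0,0,-0.08,0,0,0],
    [0,0,-0.08,0,0,0],
    [0,0,-0.08,0,0,0]
  ]
}}

```text
time: 29.1
ee_pos: [659.6, 32.5, 142.4]
orientation: [[0.171, 0.985, 0.0], [0.985, -0.171, -0.0], [-0.0, 0.0, -1.0]]
force: [-4.6, -0.2, 5.9]
width: 59.4
grasp_force: 30.0
```

Seated at the expected height of 142.4. Release and rise.

Emit:
{"method": "arm_command", "body": {
  "rows": [
    [0,0,0,0,0,0],
    [0,0,0,0,0,0],
    [0,0,0,0,0,0],
    [0,0,0,0,0,0],
    [0,0,0,0,0,0]
  ],
  "claw": 0.05
}}

```text
time: 29.6
ee_pos: [659.6, 32.5, 141.3]
orientation: [[0.171, 0.985, 0.0], [0.985, -0.171, 0.0], [0.0, 0.0, -1.0]]
force: [-1.0, 1.0, 0.3]
width: 88.8
grasp_force: 0.0
```

Emit:
{"method": "arm_command", "body": {
  "rows": [
    [0,0,1.5,0,0,0],
    [0,0,5,0,0,0],
    [0,0,9,0,0,0],
    [0,0,13,0,0,0],
    [0,0,16.5,0,0,0]
  ]
}}

```text
time: 30.1
ee_pos: [659.9, 32.5, 310.6]
orientation: [[0.171, 0.985, 0.003], [0.985, -0.171, -0.0], [0.0, 0.003, -1.0]]
force: [1.2, -0.2, -0.3]
width: 90.5
grasp_force: 0.0
```

Emit:
{"method": "arm_command", "body": {
  "rows": [
    [0,0,0,0,0,0],
    [0,0,0,0,0,0],
    [0,0,0,0,0,0],
    [0,0,0,0,0,0],
    [0,0,0,0,0,0]
  ]
}}

```text
time: 30.6
ee_pos: [659.0, 32.5, 304.6]
orientation: [[0.171, 0.985, -0.003], [0.985, -0.171, 0.0], [-0.0, -0.003, -1.0]]
force: [-1.0, -0.2, -0.1]
width: 90.3
grasp_force: 0.0
```

Run:
```python
from h import *
np.set_printoptions(precision=2,suppress=True)
im=cams.get_image("wrist");s=env.sense();e=s["ee_pos"];print(e,s["width"],s["grasp_force"],s["force"],s["time"])
print(circ(im,(659.5,34.5),203,30,3,None),circ(im,(659.5,34.5),203,27,2.5,None))
S=cams.get_image("scene")
cv2.imwrite("pics/w11.png",np.hstack([im["color"][60:340,140:500],cv2.resize(S["color"][150:290,250:430],(360,280))]))
```

```text
[659.09  32.51 304.96] 90.48990081352036 0.0 [-0.16 -1.17 -0.38] 30.65
(array([659.55,  34.17]), np.float64(30.078478105485583), 62, np.float64(0.1495666823758515)) (array([659.64,  34.3 ]), np.float64(26.78221224609623), 48, np.float64(0.12058527829450306))
```

View pics/w11.png

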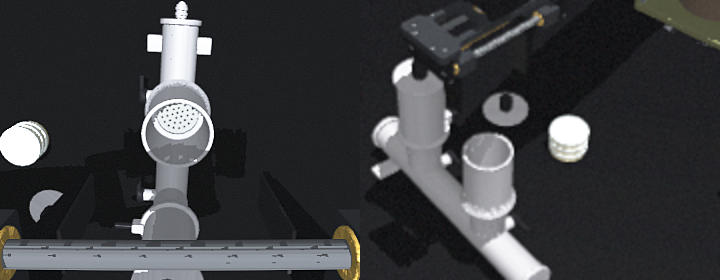

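The funnel stands upright on the screen, with its rim at crop (178,128) and the holes visible inside. Centre is (659.6,34.2). Last is the lid.

Emit:
{"method": "arm_command", "body": {
  "rows": [
    [-3.8,-2.2,0,0,0,0],
    [-7.6,-4.4,0,0,0,0],
    [-11.4,-7,0,0,0,0],
    [-15.2,-9.8,0,0,0,0],
    [-18.6,-12.2,-2,0,0,0]
  ],
  "claw": 0.45
}}

```text
time: 31.2
ee_pos: [473.2, -90.7, 289.2]
orientation: [[0.171, 0.985, 0.005], [0.985, -0.171, -0.002], [-0.001, 0.006, -1.0]]
force: [0.7, -0.3, -0.2]
width: 55.6
grasp_force: 0.0
```

Emit:
{"method": "arm_command", "body": {
  "rows": [
    [-2,-1.4,-3.5,0,0,0],
    [-3.2,-2.2,-8,0,0,0],
    [-3.3,-2.4,-12,0,0,0],
    [-3.3,-2.4,-15,0,0,0],
    [-3.3,-2.4,-16.5,0,0,0]
  ]
}}

```text
time: 31.7
ee_pos: [438.4, -112.9, 118.1]
orientation: [[0.171, 0.985, -0.005], [0.985, -0.171, 0.002], [0.001, -0.005, -1.0]]
force: [-0.5, 0.2, 0.1]
width: 52.8
grasp_force: 0.0
```

Emit:
{"method": "arm_command", "body": {
  "rows": [
    [0,0,0,0,0,0],
    [0,0,0,0,0,0],
    [0,0,0,0,0,0],
    [0,0,0,0,0,0],
    [0,0,0,0,0,0]
  ]
}}

```text
time: 32.2
ee_pos: [441.4, -113.7, 122.8]
orientation: [[0.171, 0.985, 0.002], [0.985, -0.171, -0.001], [-0.0, 0.002, -1.0]]
force: [0.7, 0.1, 0.1]
width: 52.6
grasp_force: 0.0
```

Run:
```python
from h import *
np.set_printoptions(precision=2,suppress=True)
for k in range(2):
    im=cams.get_image("wrist");s=env.sense();e=s["ee_pos"];print(e,s["width"],s["force"],s["time"])
    pl=[(o["score"],atz(im,o["pixel"],16.5)[:2]) for o in models.place_of("lid_mid","wrist")];print(pl)
    c0=pl[0][1] if pl else (440,-113)
    print(circ(im,c0,11,34,4,-1),circ(im,c0,33,10,3,None))
cv2.imwrite("pics/w12.png",im["color"])
```

```text
[ 441.16 -113.66  122.51] 52.186048422021 [ 0.39 -0.34  0.22] 32.25
[(0.55, array([ 436.07, -108.89]))]
(array([ 437.35, -110.49]), np.float64(33.862036789743094), 72, np.float64(0.13330889074803523)) (array([ 437.81, -108.16]), np.float64(10.603046101840224), 72, np.float64(0.42140388241179694))
[ 440.82 -113.57  121.98] 52.39675767095647 [ 0.9  -0.12  0.56] 32.35
[(0.69, array([ 438.98, -108.17]))]
(array([ 437.29, -110.43]), np.float64(33.81494815231761), 72, np.float64(0.08172949373102475)) (array([ 437.75, -108.1 ]), np.float64(10.607934772634623), 72, np.float64(0.4230628839806683))
```

View pics/w12.png

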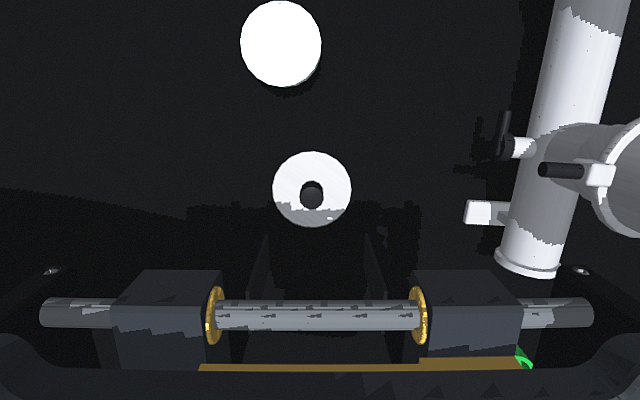

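The lid's disc is at (311,189) with its knob at (312,195). The fit gives (437.3,−110.4). I'll descend to just above the disc and grip the knob.

Emit:
{"method": "arm_command", "body": {
  "rows": [
    [-0.35,0.32,-0.5,0,0,0],
    [-0.35,0.32,-3,0,0,0],
    [-0.35,0.32,-6,0,0,0],
    [-0.35,0.32,-8,0,0,0],
    [-0.35,0.32,-9,0,0,0]
  ]
}}

```text
time: 32.9
ee_pos: [435.1, -109.4, 29.0]
orientation: [[0.171, 0.985, -0.004], [0.985, -0.171, 0.002], [0.001, -0.004, -1.0]]
force: [0.1, -0.4, 0.0]
width: 52.2
grasp_force: 0.0
```

Emit:
{"method": "arm_command", "body": {
  "rows": [
    [0,0,-0.3,0,0,0],
    [0,0,-0.8,0,0,0],
    [0,0,-1.2,0,0,0],
    [0,0,-1.4,0,0,0],
    [0,0,-1.5,0,0,0]
  ]
}}

```text
time: 33.4
ee_pos: [437.4, -110.4, 16.8]
orientation: [[0.171, 0.985, 0.001], [0.985, -0.171, -0.0], [-0.0, 0.001, -1.0]]
force: [0.2, 0.0, -0.6]
width: 52.2
grasp_force: 0.0
```

Emit:
{"method": "arm_command", "body": {
  "rows": [
    [0,0,0,0,0,0],
    [0,0,0,0,0,0],
    [0,0,0,0,0,0],
    [0,0,0,0,0,0],
    [0,0,0,0,0,0]
  ]
}}

```text
time: 33.9
ee_pos: [437.1, -110.3, 16.6]
orientation: [[0.171, 0.985, 0.0], [0.985, -0.171, -0.0], [-0.0, 0.0, -1.0]]
force: [0.0, -0.5, -0.3]
width: 52.4
grasp_force: 0.0
```

Emit:
{"method": "arm_command", "body": {
  "rows": [
    [0,0,-0.2,0,0,0],
    [0,0,-0.35,0,0,0],
    [0,0,-0.35,0,0,0],
    [0,0,-0.35,0,0,0],
    [0,0,-0.35,0,0,0]
  ]
}}

```text
time: 34.4
ee_pos: [437.1, -110.3, 13.0]
orientation: [[0.171, 0.985, 0.0], [0.985, -0.171, -0.0], [-0.0, 0.0, -1.0]]
force: [0.2, 0.0, 1.1]
width: 52.0
grasp_force: 0.0
```

Emit:
{"method": "arm_command", "body": {
  "rows": [
    [0,0,0,0,0,0],
    [0,0,0,0,0,0],
    [0,0,0,0,0,0],
    [0,0,0,0,0,0],
    [0,0,0,0,0,0]
  ],
  "claw": 1
}}

```text
time: 34.9
ee_pos: [437.1, -110.3, 13.0]
orientation: [[0.171, 0.985, 0.0], [0.985, -0.171, -0.0], [-0.0, 0.0, -1.0]]
force: [0.4, 0.9, -1.1]
width: 19.3
grasp_force: 30.0
```

Run:
```python
from h import *
np.set_printoptions(precision=2,suppress=True)
im=cams.get_image("wrist");s=env.sense();e=s["ee_pos"];print(e,s["width"],s["grasp_force"],s["force"],s["time"])
print(circ(im,e[:2],11,34,4,-1))
```

```text
[ 437.15 -110.31   13.05] 19.424950572198092 29.999969601631165 [-0.3  -0.33  0.05] 34.95
(array([ 436.9 , -109.93]), np.float64(33.43952117545206), 54, np.float64(0.17639620154764854))
```

Emit:
{"method": "arm_command", "body": {
  "rows": [
    [0,0,0.7,0,0,0],
    [0,0,4,0,0,0],
    [0,0,8.5,0,0,0],
    [0,0,13,0,0,0],
    [0,0,17.5,0,0,0]
  ]
}}

```text
time: 35.45
ee_pos: [436.4, -110.0, 189.8]
orientation: [[0.171, 0.985, -0.0], [0.985, -0.171, 0.0], [0.0, -0.0, -1.0]]
force: [1.6, -0.8, -1.8]
width: 19.2
grasp_force: 30.0
```

Emit:
{"method": "arm_command", "body": {
  "rows": [
    [0,0.5,3.5,0,0,0],
    [1,2.2,7,0,0,0],
    [4,5,8.5,0,0,0],
    [8,7.5,8.5,0,0,0],
    [12,10,8.5,0,0,0]
  ]
}}

```text
time: 35.95
ee_pos: [558.4, -9.2, 274.8]
orientation: [[0.171, 0.985, 0.003], [0.985, -0.171, -0.0], [-0.0, 0.003, -1.0]]
force: [-0.2, -1.6, -1.6]
width: 19.4
grasp_force: 30.0
```

Emit:
{"method": "arm_command", "body": {
  "rows": [
    [4,1.8,0,0,0,0],
    [7.5,3.2,0,0,0,0],
    [9.6,4.1,0,0,0,0],
    [10.25,4.43,0,0,0,0],
    [10.25,4.43,0,0,0,0]
  ]
}}

```text
time: 36.45
ee_pos: [659.5, 34.3, 272.4]
orientation: [[0.17, 0.985, -0.002], [0.985, -0.17, -0.0], [-0.0, -0.002, -1.0]]
force: [-1.4, 0.1, -1.3]
width: 19.3
grasp_force: 30.0
```

Emit:
{"method": "arm_command", "body": {
  "rows": [
    [0,0,0,0,0,0],
    [0,0,0,0,0,0],
    [0,0,0,0,0,0],
    [0,0,0,0,0,0],
    [0,0,0,0,0,0]
  ]
}}

```text
time: 36.95
ee_pos: [659.3, 33.8, 273.3]
orientation: [[0.171, 0.985, 0.0], [0.985, -0.171, -0.0], [0.0, 0.0, -1.0]]
force: [0.1, 0.3, -2.1]
width: 19.4
grasp_force: 30.0
```

Run:
```python
from h import *
np.set_printoptions(precision=2,suppress=True)
im=cams.get_image("wrist");s=env.sense();e=s["ee_pos"];print(e,s["width"],s["grasp_force"],s["force"],s["time"])
print("lid",circ(im,e[:2],e[2]-2,34,4,None),"funnel",circ(im,(659.6,34.2),203,30,2.5,None))
S=cams.get_image("scene")
cv2.imwrite("pics/w13.png",np.hstack([im["color"][60:340,140:500],cv2.resize(S["color"][150:290,250:430],(360,280))]))
```

```text
[659.39  33.87 273.23] 19.244080006855047 29.999701380729675 [ 0.1   0.31 -1.56] 37.0
lid (array([659.07,  34.19]), np.float64(33.44100238137251), 58, np.float64(0.24781449736028802)) funnel (array([659.68,  34.3 ]), np.float64(29.93427581952763), 40, np.float64(0.12930526691977026))
```

View pics/w13.png

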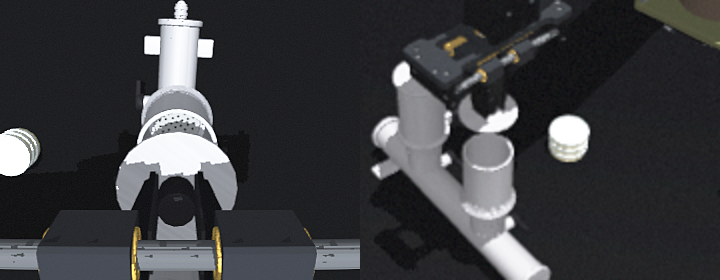

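The lid is held level above the funnel, at crop (178,165), with 0.6 mm to trim in x. Lower.

Emit:
{"method": "arm_command", "body": {
  "rows": [
    [0.05,0,-0.5,0,0,0],
    [0.05,0,-2,0,0,0],
    [0.05,0,-3.5,0,0,0],
    [0.05,0,-4.5,0,0,0],
    [0.05,0,-4.8,0,0,0]
  ]
}}

```text
time: 37.55
ee_pos: [658.7, 34.0, 221.6]
orientation: [[0.171, 0.985, -0.005], [0.985, -0.171, 0.0], [-0.001, -0.005, -1.0]]
force: [-0.2, -0.1, -1.1]
width: 19.1
grasp_force: 30.0
```

Emit:
{"method": "arm_command", "body": {
  "rows": [
    [0,0,0,0,0,0],
    [0,0,-0.3,0,0,0],
    [0,0,-0.7,0,0,0],
    [0,0,-1,0,0,0],
    [0,0,-1,0,0,0]
  ]
}}

```text
time: 38.05
ee_pos: [659.8, 34.0, 214.5]
orientation: [[0.171, 0.985, -0.001], [0.985, -0.171, 0.0], [-0.0, -0.001, -1.0]]
force: [-0.4, 0.1, -2.5]
width: 19.4
grasp_force: 30.0
```

Emit:
{"method": "arm_command", "body": {
  "rows": [
    [0,0,-0.1,0,0,0],
    [0,0,-0.2,0,0,0],
    [0,0,-0.3,0,0,0],
    [0,0,-0.4,0,0,0],
    [0,0,-0.4,0,0,0]
  ]
}}

```text
time: 38.55
ee_pos: [660.0, 34.0, 210.8]
orientation: [[0.171, 0.985, -0.0], [0.985, -0.171, 0.0], [-0.0, -0.0, -1.0]]
force: [-0.1, 0.2, -1.9]
width: 19.2
grasp_force: 30.0
```

Emit:
{"method": "arm_command", "body": {
  "rows": [
    [0,0,-0.05,0,0,0],
    [0,0,-0.1,0,0,0],
    [0,0,-0.15,0,0,0],
    [0,0,-0.2,0,0,0],
    [0,0,-0.2,0,0,0]
  ]
}}

```text
time: 39.05
ee_pos: [660.1, 34.0, 209.1]
orientation: [[0.171, 0.985, 0.0], [0.985, -0.171, 0.0], [0.0, 0.0, -1.0]]
force: [0.4, -0.3, -1.2]
width: 19.5
grasp_force: 30.0
```

Emit:
{"method": "arm_command", "body": {
  "rows": [
    [0,0,-0.05,0,0,0],
    [0,0,-0.08,0,0,0],
    [0,0,-0.08,0,0,0],
    [0,0,-0.08,0,0,0],
    [0,0,-0.08,0,0,0]
  ]
}}

```text
time: 39.55
ee_pos: [660.3, 34.0, 209.0]
orientation: [[0.171, 0.985, 0.001], [0.985, -0.171, -0.0], [0.0, 0.001, -1.0]]
force: [-1.0, 0.1, 3.9]
width: 19.1
grasp_force: 30.0
```

Seated at 209.0. Release, rise and check.

Emit:
{"method": "arm_command", "body": {
  "rows": [
    [0,0,0,0,0,0],
    [0,0,0,0,0,0],
    [0,0,0,0,0,0],
    [0,0,0,0,0,0],
    [0,0,0,0,0,0]
  ],
  "claw": 0.45
}}

```text
time: 40.05
ee_pos: [660.0, 34.0, 207.8]
orientation: [[0.171, 0.985, -0.0], [0.985, -0.171, 0.0], [-0.0, -0.0, -1.0]]
force: [-0.1, 0.2, 0.1]
width: 50.9
grasp_force: 0.0
```

Emit:
{"method": "arm_command", "body": {
  "rows": [
    [0,0,1.5,0,0,0],
    [0,0,4,0,0,0],
    [0,0,7,0,0,0],
    [0,0,10,0,0,0],
    [0,0,12,0,0,0]
  ]
}}

```text
time: 40.55
ee_pos: [660.8, 34.0, 332.8]
orientation: [[0.171, 0.985, 0.005], [0.985, -0.171, -0.0], [0.001, 0.005, -1.0]]
force: [0.9, 0.2, -0.5]
width: 52.4
grasp_force: 0.0
```

Emit:
{"method": "arm_command", "body": {
  "rows": [
    [-2.5,2.5,0,0,0,0],
    [-6,5.5,0,0,0,0],
    [-9,8,0,0,0,0],
    [-12,10,0,0,0,0],
    [-14,12,0,0,0,0]
  ]
}}

```text
time: 41.05
ee_pos: [518.5, 154.9, 330.0]
orientation: [[0.171, 0.985, 0.002], [0.985, -0.171, 0.001], [0.001, 0.002, -1.0]]
force: [0.8, 0.1, -0.3]
width: 52.3
grasp_force: 0.0
```

Emit:
{"method": "arm_command", "body": {
  "rows": [
    [0,0,0,0,0,0],
    [0,0,0,0,0,0],
    [0,0,0,0,0,0],
    [0,0,0,0,0,0],
    [0,0,0,0,0,0]
  ]
}}

```text
time: 41.55
ee_pos: [520.6, 153.4, 328.0]
orientation: [[0.172, 0.985, -0.001], [0.985, -0.172, -0.0], [-0.0, -0.001, -1.0]]
force: [0.5, -0.0, -0.1]
width: 52.5
grasp_force: 0.0
```

Run:
```python
from h import *
np.set_printoptions(precision=2,suppress=True)
s=env.sense();print(s["ee_pos"],s["force"],s["time"])
S=cams.get_image("scene")
print("lid",circ(S,(659.6,34.2),207,34,4,None))
cv2.imwrite("pics/w14.png",np.hstack([cv2.resize(S["color"][170:310,225:385],(457,400)),cv2.resize(S["color"][210:350,370:500],(343,400))]))
```

```text
[520.61 153.38 327.97] [ 0.54 -0.01 -0.06] 41.55
lid (array([659.5 ,  31.67]), np.float64(34.27964463230991), 50, np.float64(0.3293619965783644))
```

View pics/w14.png

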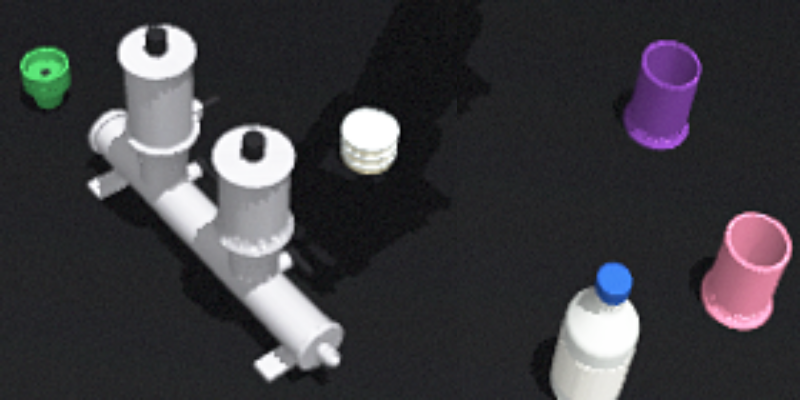

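The second unit stands complete and upright, with its lid at crop (253,155), like its neighbour at (157,50). The bystanders in view stand where they were. Handing in.

```bash
python3 -c "
from bench import env
print(env.job_done())"
```

```text
the job is handed in; nothing more can be done
None
```

The second filter unit is built on the free station (holder, screen, funnel, lid), each part meeting the one below at its expected height, and I handed the job in at about 41.6 s; no verdict was returned.

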